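# Pack one lamp kit

### The job

Pack the three finished lamp parts into the kit tray, each sitting flat in the recess shaped for it: the notched crossbar in the long trough, the block with the bored hole in the square recess and the turned foot, spigot up, in the round one. Set them down rather than dropping them. Leave the three unworked blanks (the bar without notches, the block without a hole, the plain cylinder) where they lie on the bench.

Things in the scene. Friction and masses are not known exactly. Their poses are not given: they have to be found in the camera images.
- crossbar: Finished crossbar of reddish hardwood, 100 long x 28 wide x 32 mm high, with two notches cut across its top (each 18 mm long and 12 mm deep, centred 29 mm either side of the middle, between them 40 mm of full height). Origin: centre of its underside; z up. Stands loose on the bench. x along its length, y across its 28 mm width. About 55 g.
- socket_block: Finished lampholder block of the same hardwood, 40 x 40 x 32 mm high, with a 22 mm hole bored straight down through its middle. Origin: centre of its underside; z up. Stands loose on the bench. x and y square to its sides. About 35 g.
- foot: Turned foot of the same hardwood: a rounded bun 40 mm in diameter and 22 mm high (its flat underside is 32 mm across), with a round spigot 18 mm in diameter standing on top of it, 42 mm high in all. Origin: centre of its underside; z up. Stands loose on the bench. Best gripped by the spigot (22 to 42 mm above the origin). About 28 g.
- crossbar_blank: Unworked bar blank, same wood and outside size as the crossbar (100 x 28 x 32 mm) but without notches. Origin: centre of its underside; z up. Stands loose on the bench. x along its length. To be left where it is.
- block_blank: Unworked block blank, same wood and size as the lampholder block (40 x 40 x 32 mm) but without a hole. Origin: centre of its underside; z up. Stands loose on the bench. To be left where it is.
- foot_blank: Unworked round blank, a plain cylinder of the same wood, 40 mm in diameter and 42 mm high, no spigot. Origin: centre of its underside; z up. Stands loose on the bench. To be left where it is.
- tray: Dark wooden kit tray, 146 x 230 mm outside, its rim 22 mm above the bench, fixed to the bench, filled by three grey inserts side by side (72 mm from centre to centre along its 230 mm side). Origin: centre of its underside, on the bench. x along the 146 mm side, y along the 230 mm side.
- pocket_long: Place of the crossbar. Grey laminate insert 130 x 70 mm, 16 mm high, fixed in any one of the tray's three bays, with a central recess 12 mm deep: a straight-sided trough 116 mm long (along x) and 44 mm wide. Origin: centre of its underside, 6 mm above the bench; the recess floor is 4 mm and the insert's top 16 mm above the origin. x along the 130 mm side, z up.
- pocket_square: Place of the lampholder block. Grey laminate insert 130 x 70 mm, 16 mm high, fixed in any one of the tray's three bays, with a central recess 12 mm deep: a square 56 x 56 mm, its sides along x and y. Origin: centre of its underside, 6 mm above the bench; the recess floor is 4 mm and the insert's top 16 mm above the origin. x along the 130 mm side, z up.
- pocket_round: Place of the turned foot. Grey laminate insert 130 x 70 mm, 16 mm high, fixed in any one of the tray's three bays, with a central recess 12 mm deep: a round one 56 mm in diameter. Origin: centre of its underside, 6 mm above the bench; the recess floor is 4 mm and the insert's top 16 mm above the origin. x along the 130 mm side, z up.
Not all that is in view belongs to the job. What is shaped like the socket_block but green is not meant.

How it is judged:
At the end, for the whole second after the job is handed in: The crossbar, the drilled block and the turned foot each lie in their own recess: within 13 mm of its centre, underside no more than 3 mm above the recess floor, upright to within 0.12 rad, at rest and released; the three blanks are within 30 mm of where they started (horizontal distance between crossbar and pocket_long below 0.013 m and z of crossbar in the frame of pocket_long below 0.007 m and angle between each of crossbar, socket_block, foot's own z axis and vertical below 0.12 rad and linear speed of each of crossbar, socket_block, foot below 0.02 m/s and contact force between the fingers and crossbar below 0.1 N and horizontal distance between socket_block and pocket_square below 0.013 m and z of socket_block in the frame of pocket_square below 0.007 m and contact force between the fingers and socket_block below 0.1 N and horizontal distance between foot and pocket_round below 0.013 m and z of foot in the frame of pocket_round below 0.007 m and contact force between the fingers and foot below 0.1 N and distance of each of crossbar_blank, block_blank, foot_blank from where it was at the start of the episode below 0.03 m); the robot touches nothing.
It fails at once if one of the unworked blanks is moved more than 30 mm from where it lay (distance of any of crossbar_blank, block_blank, foot_blank from where it was at the start of the episode above 0.03 m).
It fails at once if a finished part is dropped: out of the fingers while its underside is more than 55 mm above the bench ((height (world z) of crossbar above 0.055 m and contact force between the fingers and crossbar below 0.02 N) or (height (world z) of socket_block above 0.055 m and contact force between the fingers and socket_block below 0.02 N) or (height (world z) of foot above 0.055 m and contact force between the fingers and foot below 0.02 N)).
It also fails if it takes over 99 s, if anything falls off the work surface, if the arm or the gripper's body presses on something with over 40 N, if the wrist force passes 120 N, or if a joint passes its speed limit or range.

### The arm

A 6-joint arm with a two-finger parallel gripper is mounted at the origin on the work surface. World frame = base frame: x ahead of the robot, y to its left, z up, the work surface at z = 0. Lengths are in m, angles in rad, forces in N, time in s.
With the tool pointing down it reaches from about 0.3 to 0.875 m from the base axis. Payload 6.4 kg.
Tool frame: the origin (TCP) lies between the finger pads; the fingertips stand 8 mm ahead of it and the grasp point (between the pads) lies 11 mm behind it; z points along the fingers, y is the line along which they close (so a half turn about z gives the same grasp; the last joint's range is limited). The gripper opens to 88 mm and grips with 3 to 60 N. Pads are 18 mm wide; open, the fingers measure 123 mm over their backs; the gripper's body (75 mm by 187 mm) begins 45 mm behind the grasp point.
Start: joints at [0.971, 0.181, 1.607, -0, 1.354, -0.206], TCP at [0.221, 0.531, 0.247] pointing down, gripper open.
Joint ranges: [-2.99, 2.99], [-0.89, 2.07], [0.3, 2.58], [-1.14, 4.28], [0, 2.63], [-3.12, 3.12]. Speed limits (rad/s): [2.57, 2.57, 3.01, 3.14, 3.14, 3.14].

### API

Orientations are given as [roll, pitch, yaw] about the fixed x, y, z axes, in that order (R = Rz(yaw) Ry(pitch) Rx(roll)).
In Python, from bench import ctrl, imaging gives the robot as it stands. The module is installed in compiled form; this text tells all that it offers.
- The arm moves only by the shell command python3 -m pendant 'ROWS'. ROWS is JSON, a list of rows, each an object with "twist": the turn, a rotation vector about the world's x, y, z in rad, a list of three; "dp": the shift along the world's x, y, z in mm, a list of three; "grip": the finger opening in mm, from 0 to 88.1. A call has 1 to 5 rows; each row shifts and turns the commanded pose from where the row before left it; what a row does not reach is not made up. A row lasts 1/12 s, in which the tool goes at most 41.7 mm and 7.16 degrees, less where a joint would pass 70% of its speed; a pose out of reach is approached as far as the arm can. A call with a gripper value outside its range is refused whole. The fingers move at their own pace and stop on an object; the grip force is fixed at half the most. Time passes only in rows, so rows that do not move let the fingers close. It gives the time, the measured TCP pose, the force, the opening and the grip force at its end, in the units of the state.
- ctrl.sense(): the state, without advancing time (a new reading comes with each control period).
- imaging.grab_frame(name): name is "scene" or "side" or "wrist"; returns a dict with "img" (400x640x3 uint8, red, green, blue), "intrinsics" (3x3 intrinsics, pixels), "dist_coeffs" ([k1, k2, p1, p2, k3] as OpenCV has them; the pictures are not rectified), "extrinsics" (4x4, takes a point from world to camera coordinates). Camera axes: x right, y down, z forward; pixel columns grow to the right and rows downward; lengths in m; the calibration is good to about 2 mm. A picture is of the moment at which its call begins. There is no depth.
- ctrl.sign_off(): hands the job in; it is judged then, once.
The state is a dict: "time": time; "joints": joint angles; "joint_vel": joint speeds; "tau": joint torques, N m; "tcp_pos": TCP position; "tool_rot": TCP orientation; "contact_force": force on the tool from outside, world axes, zero at the start; "ft_torque": the same for the moment, N m; "finger_gap": opening from 0.0 (shut) to 1.0 (fully open); "gripper_force": force on a finger pad.
Only numpy, scipy, OpenCV 4.12 (cv2) and the standard library are available. Lean on these libraries where they do the work, as an engineer would, in place of code of your own. Each camera call takes 0.05 s, during which the arm holds its last target. There are 200 camera calls.

## Working session

There is one attempt and no reset: what is moved stays moved. The work goes in short steps, Python scripts to look and compute and a shell command to move; the robot and the scene stay as the last step left them, time stands still between calls to the robot, and variables do not carry over. Pictures are saved under pics/ and viewed, at most 14 in all, crops included, and the job is handed in when it is done.

```bash
mkdir -p pics; cat > h.py <<'E'
import numpy as np, cv2
from bench import ctrl, imaging
def grab(n,fn=None):
    f=imaging.grab_frame(n)
    if fn: cv2.imwrite('pics/'+fn,f['img'][:,:,::-1])
    return f
def ray(f,px,z):
    K=np.array(f['intrinsics']);d=np.array(f['dist_coeffs']);E=np.array(f['extrinsics'])
    p=cv2.undistortPoints(np.array(px,float).reshape(-1,1,2),K,d).reshape(-1,2)
    R=E[:3,:3];t=E[:3,3];c=-R.T@t
    v=np.c_[p,np.ones(len(p))]@R
    return c+v*((z-c[2])/v[:,2])[:,None]
def proj(f,P):
    E=np.array(f['extrinsics']);r,_=cv2.Rodrigues(E[:3,:3])
    return cv2.projectPoints(np.array(P,float).reshape(-1,1,3),r,E[:3,3],np.array(f['intrinsics']),np.array(f['dist_coeffs']))[0].reshape(-1,2)
E
python3 - <<'E'
from h import *
import pickle
F={n:grab(n,n+'0.png') for n in('scene','side','wrist')}
pickle.dump(F,open('f0.pkl','wb'))
for n in F: 
    E=np.array(F[n]['extrinsics']);print(n,-E[:3,:3].T@E[:3,3])
s=ctrl.sense();print(s)
E
```

```text
scene [1.46377745 0.18234617 0.64729956]
side [ 0.25183841 -0.91832243  1.07455949]
wrist [0.15981555 0.55695456 0.38272134]
{'time': 0.15, 'joints': array([ 9.70658017e-01,  1.81382072e-01,  1.60771756e+00,  1.39154570e-05,
        1.35379242e+00, -2.06298624e-01]), 'joint_vel': array([-0.00073782, -0.00208335, -0.00183169, -0.00145813, -0.00121966,
        0.00011357]), 'tau': array([ 5.10358914e-04, -4.34231615e+01, -3.42175019e+01,  7.01678381e-02,
        3.55869310e-02, -1.18492280e-04]), 'tcp_pos': array([0.22041404, 0.53067543, 0.24603988]), 'tool_rot': array([-3.14032359e+00, -2.79463277e-04,  2.74774979e+00]), 'contact_force': array([-0.07920427, -0.96560958,  0.59153174]), 'ft_torque': array([-0.04262879, -0.02571817, -0.00125499]), 'gripper_force': 0.0, 'finger_gap': 1.0028448004592447}
```

View pics/scene0.png

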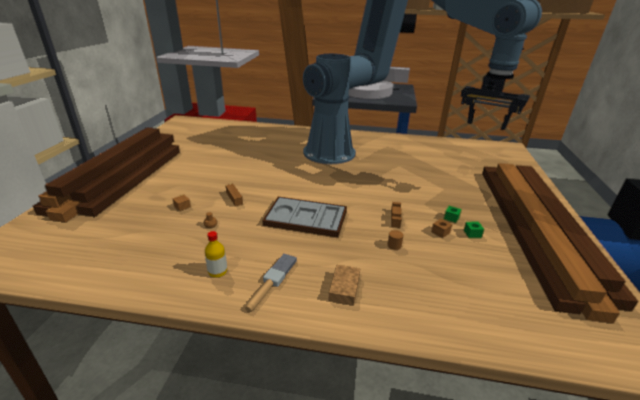

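View pics/side0.png

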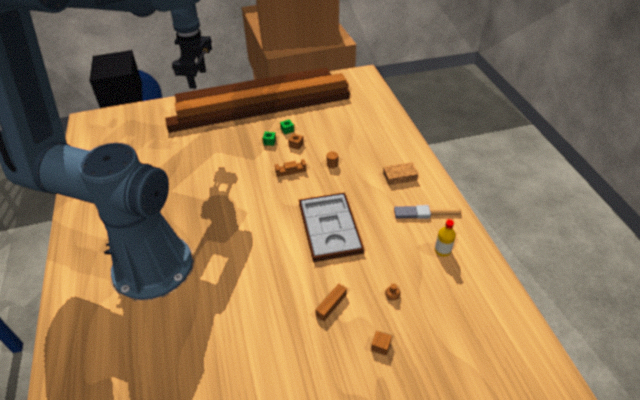

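The scene view shows these candidates:
- **Crossbar:** the notched bar at (396,214), against the plain bar at (234,195).
- **Socket block:** the bored block at (441,229), against the plain block at (182,203) and the green ones at (453,213) and (474,230).
- **Foot:** the one with a spigot at (210,220), against the plain cylinder at (396,240).
- **Tray:** at (306,215).

In the side view the same things are at crossbar (291,168), block (296,141), foot (393,292) and tray (331,226). The recesses there, top to bottom, are trough, square and round.

```bash
python3 - <<'E'
from h import *
import pickle
F=pickle.load(open('f0.pkl','rb'))
a=cv2.resize(F['scene']['img'][170:260,370:500],None,fx=4,fy=4,interpolation=3)
b=cv2.resize(F['side']['img'][110:190,255:355],None,fx=4,fy=4,interpolation=3)
c=cv2.resize(F['scene']['img'][180:240,160:260],None,fx=3,fy=3,interpolation=3)
o=np.zeros((560,800,3),np.uint8);o[:a.shape[0],:a.shape[1]]=a[:, :800];o[360:360+c.shape[0],:c.shape[1]]=c
d=np.zeros_like(o)
o[240:560,400:800]=b
cv2.imwrite('pics/crop1.png',o[:,:,::-1])
obj={'crossbar':((396,214),(291,168),.016),'block':((441,229),(296,141),.016),'foot':((210,220),(393,292),.018),'barblank':((234,195),(332,302),.016),'blkblank':((182,203),(382,342),.016),'footblank':((396,240),(333,159),.02),'green1':((453,213),(287,126),.016),'green2':((474,230),(270,138),.016),'tray':((306,215),(331,226),.02)}
for k,(p,q,z) in obj.items(): print(k,ray(F['scene'],[p],z)[0].round(3),ray(F['side'],[q],z)[0].round(3))
# corners of tray rim, side view, dark mask
g=F['side']['img'][185:268,290:370].astype(int)
m=((g.max(2)<75)|((g.max(2)-g.min(2))<25)).astype(np.uint8)
cs=max(cv2.findContours(m,0,1)[0],key=cv2.contourArea)
r=cv2.approxPolyDP(cv2.convexHull(cs),5,True).reshape(-1,2)+[290,185]
print(r,ray(F['side'],r,.022).round(3))
E
```

```text
crossbar [0.457 0.275 0.016] [0.46  0.273 0.016]
block [0.512 0.404 0.016] [0.508 0.406 0.016]
foot [ 0.606 -0.268  0.018] [ 0.604 -0.273  0.018]
barblank [ 0.45  -0.252  0.016] [ 0.445 -0.258  0.016]
blkblank [ 0.531 -0.393  0.016] [ 0.529 -0.398  0.016]
footblank [0.599 0.273 0.02 ] [0.603 0.273 0.02 ]
green1 [0.415 0.451 0.016] [0.497 0.5   0.016]
green2 [0.498 0.499 0.016] [0.424 0.449 0.016]
tray [0.525 0.005 0.02 ] [ 0.514 -0.012  0.02 ]
[[343 194]
 [362 252]
 [314 261]
 [301 201]] [[ 0.585  0.103  0.022]
 [ 0.569 -0.129  0.022]
 [ 0.434 -0.123  0.022]
 [ 0.454  0.11   0.022]]
```

View pics/crop1.png

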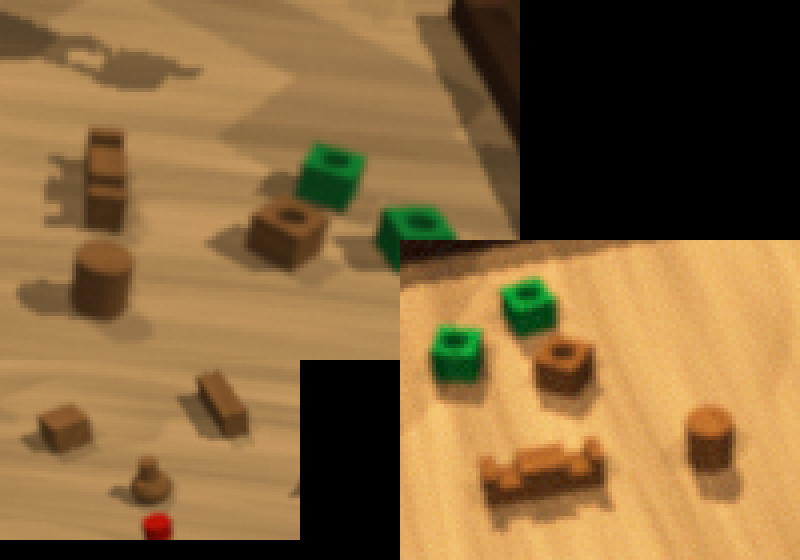

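The crop confirms the choice: two-notch bar at side (291,168), bored brown block at (296,141), spigot foot at scene (210,220). I'm moving over the crossbar and block for a closer look.

```bash
python3 -m pendant '[{"twist":[0,0,0.1],"dp":[30,-25,0],"grip":88},{"twist":[0,0,0.1],"dp":[30,-25,0],"grip":88},{"twist":[0,0,0.1],"dp":[30,-25,0],"grip":88},{"twist":[0,0,0.1],"dp":[30,-25,0],"grip":88},{"twist":[0,0,0],"dp":[30,-25,0],"grip":88}]'
python3 -m pendant '[{"twist":[0,0,0],"dp":[30,-25,0],"grip":88},{"twist":[0,0,0],"dp":[30,-25,0],"grip":88},{"twist":[0,0,0],"dp":[20,-10,0],"grip":88},{"twist":[0,0,0],"dp":[0,0,0],"grip":88},{"twist":[0,0,0],"dp":[0,0,0],"grip":88}]'
python3 - <<'E'
from h import *
import pickle
f=grab('wrist','w1.png');pickle.dump(f,open('w1.pkl','wb'))
E=np.array(f['extrinsics']);print(-E[:3,:3].T@E[:3,3],E[2,:3])
print(proj(f,[[.458,.274,.032],[.51,.405,.032],[.44,.12,0.03]]))
E
```

```text
time: 0.57
tcp_pos: [0.3715, 0.4047, 0.2465]
tool_rot: [-3.141, -0.0, -3.129]
contact_force: [-0.3, 0.4, 0.6]
finger_gap: 0.996
gripper_force: 0.0
time: 0.98
tcp_pos: [0.4512, 0.3452, 0.2462]
tool_rot: [-3.141, -0.001, -3.138]
contact_force: [-0.4, 0.3, 1.1]
finger_gap: 1.0
gripper_force: 0.0
[0.38560909 0.34557095 0.38308332] [ 0.25979342  0.00163975 -0.96566282]
[[255.51805766 186.55467531]
 [368.67230005 230.15284633]
 [118.07474323 170.00593598]]
```

View pics/w1.png

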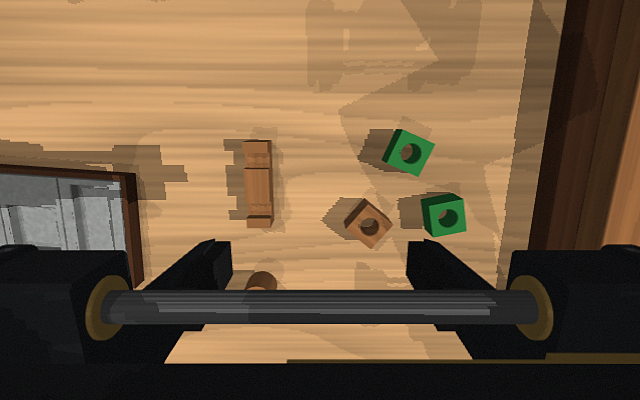

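The wrist view shows the crossbar at (258,184), the bored brown block at (369,223), the green blocks beside it at (408,152) and (444,215), and the tray at left.

```bash
python3 - <<'E'
from h import *
import pickle
f=pickle.load(open('w1.pkl','rb'));im=f['img']
def mask(x0,y0,x1,y1):
    h=cv2.cvtColor(im,cv2.COLOR_RGB2HSV).astype(int);print(h[184,258],h[235,375],h[120,258])
    m=((h[...,0]<14)&(h[...,1]>95)&(h[...,2]>45)&(h[...,2]<190)).astype(np.uint8)
    k=np.zeros_like(m);k[y0:y1,x0:x1]=m[y0:y1,x0:x1];k=cv2.morphologyEx(k,cv2.MORPH_OPEN,np.ones((3,3)));return k
for n,b in (('bar',(225,125,290,240)),('blk',(335,185,400,255))):
    m=mask(*b);c=max(cv2.findContours(m,0,1)[0],key=cv2.contourArea)
    w=ray(f,c.reshape(-1,2),.032)[:,:2]
    r=cv2.minAreaRect((w*1000).astype(np.float32));print(n,r, cv2.boundingRect(c))
im2=im[125:255,220:400]
cv2.imwrite('pics/w1c.png',cv2.resize(im2,None,fx=4.4,fy=4.4,interpolation=3)[:,:,::-1])
E
```

```text
[ 13 154 154] [ 13 150 153] [ 16 121 213]
bar ((441.9402770996094, 268.6830749511719), (7.91971492767334, 13.585834503173828), 0.20962533354759216) (244, 169, 13, 8)
[ 13 154 154] [ 13 150 153] [ 16 121 213]
blk ((486.11993408203125, 405.20318603515625), (14.576555252075195, 5.403437614440918), 39.326656341552734) (366, 206, 9, 10)
```

View pics/w1c.png

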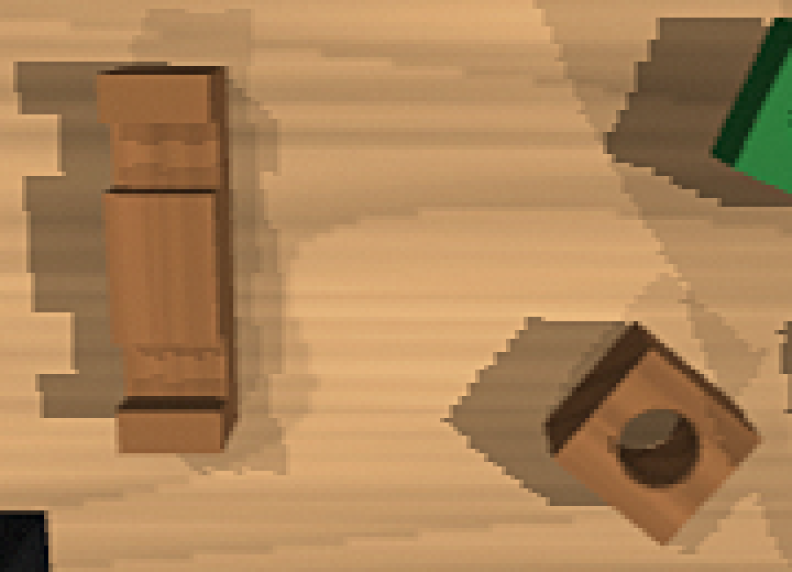

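In the crop, the bar's top corners are (98,72), (212,72), (224,452) and (119,452). The block's are (653,347), (762,437), (664,546) and (550,452), with its hole at (659,447).

```bash
python3 - <<'E'
from h import *
import pickle
f=pickle.load(open('w1.pkl','rb'))
for q in ([(98,72),(212,72),(224,452),(119,452)],[(653,347),(762,437),(664,546),(550,452)],[(659,447)]):
    w=ray(f,np.array(q)/4.4+[220,125]-.4,.032)[:,:2]
    print(w.round(4).tolist(),w.mean(0).round(4)); 
    if len(q)>1:
        print(cv2.minAreaRect((w*1000).astype(np.float32)), [np.degrees(np.arctan2(*(w[(i+1)%4]-w[i])[::-1])).round(1) for i in range(4)])
E
```

```text
[[0.4072, 0.2616], [0.4071, 0.2899], [0.5069, 0.2893], [0.507, 0.2612]] [0.457  0.2755]
((457.01983642578125, 275.5445861816406), (28.345911026000977, 99.98088073730469), 89.77662658691406) [np.float64(90.2), np.float64(-0.4), np.float64(-89.8), np.float64(179.8)]
[[0.4774, 0.4028], [0.5022, 0.433], [0.5335, 0.4083], [0.5066, 0.3765]] [0.5049 0.4051]
((504.8368835449219, 405.2777404785156), (41.64350509643555, 39.894432067871094), 49.689247131347656) [np.float64(50.7), np.float64(-38.2), np.float64(-130.3), np.float64(137.9)]
[[0.5051, 0.4056]] [0.5051 0.4056]
```

```bash
python3 -m pendant '[{"twist":[0,0,0],"dp":[3,-35,-15],"grip":88},{"twist":[0,0,0],"dp":[3,-35,-18],"grip":70},{"twist":[0,0,0],"dp":[0,0,-40],"grip":60},{"twist":[0,0,0],"dp":[0,0,-40],"grip":60},{"twist":[0,0,0],"dp":[0,0,-40],"grip":60}]'
python3 -m pendant '[{"twist":[0,0,0],"dp":[0,0,-30],"grip":60},{"twist":[0,0,0],"dp":[0,0,-20],"grip":60},{"twist":[0,0,0],"dp":[0,0,-13],"grip":60},{"twist":[0,0,0],"dp":[0,0,-7],"grip":60},{"twist":[0,0,0],"dp":[0,0,0],"grip":60}]'
```

```text
time: 1.45
tcp_pos: [0.4558, 0.2769, 0.0931]
tool_rot: [3.141, 0.002, -3.134]
contact_force: [0.8, 0.1, -0.5]
finger_gap: 0.722
gripper_force: 0.0
time: 1.87
tcp_pos: [0.4545, 0.2766, 0.0222]
tool_rot: [-3.141, -0.003, -3.134]
contact_force: [-1.1, 0.1, -0.1]
finger_gap: 0.682
gripper_force: 0.0
```

```bash
python3 -m pendant '[{"twist":[0,0,0],"dp":[2,-1,0],"grip":20},{"twist":[0,0,0],"dp":[0,0,0],"grip":20},{"twist":[0,0,0],"dp":[0,0,0],"grip":20},{"twist":[0,0,0],"dp":[0,0,0],"grip":20},{"twist":[0,0,0],"dp":[0,0,0],"grip":20}]'
python3 -m pendant '[{"twist":[0,0,0],"dp":[0,0,0],"grip":20},{"twist":[0,0,0],"dp":[0,0,10],"grip":20},{"twist":[0,0,0],"dp":[0,0,20],"grip":20},{"twist":[0,0,0],"dp":[0,0,20],"grip":20},{"twist":[0,0,0],"dp":[0,0,20],"grip":20}]'
```

```text
time: 2.28
tcp_pos: [0.4592, 0.2752, 0.0245]
tool_rot: [3.141, 0.001, -3.135]
contact_force: [-0.6, -1.2, 0.8]
finger_gap: 0.326
gripper_force: 0.1
time: 2.7
tcp_pos: [0.4582, 0.2748, 0.0948]
tool_rot: [-3.141, -0.001, -3.136]
contact_force: [1.6, 0.7, -0.2]
finger_gap: 0.311
gripper_force: 30.0
```

```bash
python3 -m pendant '[{"twist":[0,0,0],"dp":[5,-20,30],"grip":20},{"twist":[0,0,0],"dp":[5,-20,30],"grip":20},{"twist":[0,0,0],"dp":[5,-25,30],"grip":20},{"twist":[0,0,0],"dp":[5,-30,15],"grip":20},{"twist":[0,0,0],"dp":[5,-35,0],"grip":20}]'
python3 -m pendant '[{"twist":[0,0,0],"dp":[5,-35,0],"grip":20},{"twist":[0,0,0],"dp":[5,-35,0],"grip":20},{"twist":[0,0,0],"dp":[0,-35,0],"grip":20},{"twist":[0,0,0],"dp":[0,-30,0],"grip":20},{"twist":[0,0,0],"dp":[0,-20,0],"grip":20}]'
python3 -m pendant '[{"twist":[0,0,0],"dp":[0,0,0],"grip":20},{"twist":[0,0,0],"dp":[0,0,0],"grip":20}]'
python3 - <<'E'
from h import *
import pickle
f=grab('wrist');pickle.dump(f,open('w2.pkl','wb'));cv2.imwrite('pics/w2.png',f['img'][:,:,::-1])
E
```

```text
time: 3.12
tcp_pos: [0.486, 0.1447, 0.2039]
tool_rot: [3.141, 0.008, -3.134]
contact_force: [0.9, 0.6, -1.1]
finger_gap: 0.313
gripper_force: 30.0
time: 3.53
tcp_pos: [0.4933, -0.0127, 0.1994]
tool_rot: [-3.141, 0.0, -3.137]
contact_force: [0.3, 0.4, -1.0]
finger_gap: 0.315
gripper_force: 30.0
time: 3.7
tcp_pos: [0.4935, -0.0107, 0.1991]
tool_rot: [3.141, 0.0, -3.138]
contact_force: [-0.2, -0.2, -0.8]
finger_gap: 0.319
gripper_force: 30.0
```

View pics/w2.png

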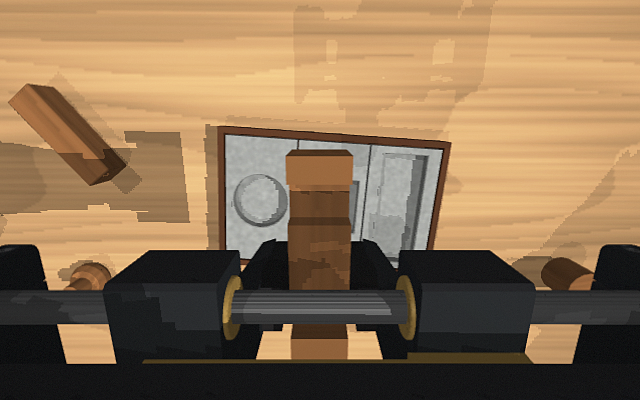

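The tray's near rim corners are at (220,127) and (451,142), the round recess at (261,201), and the trough runs from about (385,152) to (428,157) at its near end. The held bar covers the square recess.

```bash
python3 - <<'E'
from h import *
import pickle
f=pickle.load(open('w2.pkl','rb'))
w=ray(f,[(219,126),(451,142)],.022)[:,:2]
d=w[1]-w[0];L=np.linalg.norm(d);y=d/L;x=np.array([y[1],-y[0]]);c=w.mean(0)+x*.073
print(w,L,'yaw',np.degrees(np.arctan2(x[1],x[0])),'c',c,'trough',c+.072*y,'round',c-.072*y)
print('round px',ray(f,[(261,200)],.022),'trough corners',ray(f,[(385,152),(428,157)],.022))
m=cv2.resize(f['img'][120:260,210:460],None,fx=3.2,fy=3.2,interpolation=3)
cv2.imwrite('pics/w2c.png',m[:,:,::-1])
E
```

```text
[[ 0.43327834 -0.10655212]
 [ 0.44770253  0.11946802]] 0.22647994269100985 yaw -3.6515582855498963 c [0.51334223 0.00180868] trough [0.51792781 0.07366251] round [ 0.50875665 -0.07004514]
round px [[ 0.50689379 -0.06928561  0.022     ]] trough corners [[0.45758889 0.05540149 0.022     ]
 [0.46237229 0.09833542 0.022     ]]
```

View pics/w2c.png

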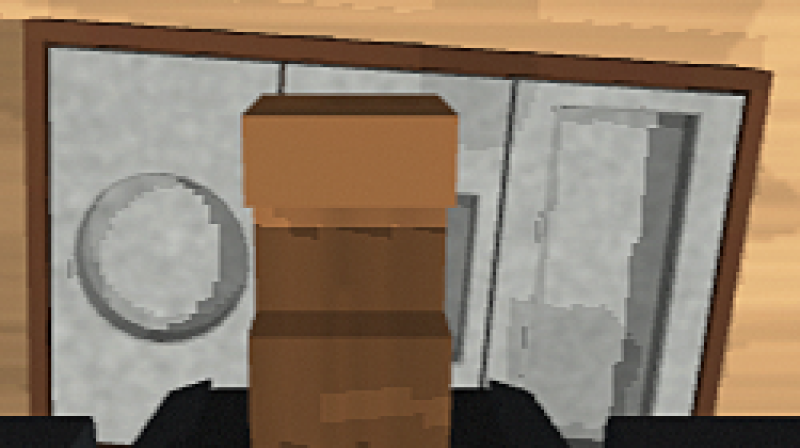

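```bash
python3 -m pendant '[{"twist":[0,0,-0.022],"dp":[9,28,-15],"grip":20},{"twist":[0,0,-0.022],"dp":[9,28,-15],"grip":20},{"twist":[0,0,-0.022],"dp":[8,28,-15],"grip":20},{"twist":[0,0,0],"dp":[0,0,-35],"grip":20},{"twist":[0,0,0],"dp":[0,0,-25],"grip":20}]'
python3 -m pendant '[{"twist":[0,0,0],"dp":[0,0,-10],"grip":20},{"twist":[0,0,0],"dp":[0,0,0],"grip":20},{"twist":[0,0,0],"dp":[0,0,0],"grip":20}]'
```

```text
time: 4.17
tcp_pos: [0.5192, 0.0774, 0.0924]
tool_rot: [3.141, 0.0, 3.086]
contact_force: [-0.2, -0.2, -1.4]
finger_gap: 0.314
gripper_force: 30.0
time: 4.42
tcp_pos: [0.5196, 0.0747, 0.0841]
tool_rot: [3.141, -0.001, 3.083]
contact_force: [0.1, -0.2, -0.3]
finger_gap: 0.316
gripper_force: 30.0
```

```bash
python3 -m pendant '[{"twist":[0,0,0],"dp":[0,-1,-18],"grip":20},{"twist":[0,0,0],"dp":[0,0,-15],"grip":20},{"twist":[0,0,0],"dp":[0,0,-9],"grip":20},{"twist":[0,0,0],"dp":[0,0,-4],"grip":20},{"twist":[0,0,0],"dp":[0,0,0],"grip":20}]'
python3 -m pendant '[{"twist":[0,0,0],"dp":[0,0,-2],"grip":20},{"twist":[0,0,0],"dp":[0,0,0],"grip":20},{"twist":[0,0,0],"dp":[0,0,0],"grip":20}]'
```

```text
time: 4.83
tcp_pos: [0.5199, 0.0729, 0.0381]
tool_rot: [3.142, 0.0, 3.082]
contact_force: [1.0, -1.4, -0.1]
finger_gap: 0.311
gripper_force: 30.0
time: 5.08
tcp_pos: [0.5202, 0.0729, 0.0365]
tool_rot: [-3.142, 0.001, 3.082]
contact_force: [-0.3, 1.2, -0.5]
finger_gap: 0.316
gripper_force: 30.0
```

```bash
python3 -m pendant '[{"twist":[0,0,0],"dp":[0,0,-1.5],"grip":20},{"twist":[0,0,0],"dp":[0,0,0],"grip":20},{"twist":[0,0,0],"dp":[0,0,0],"grip":20}]'
python3 -m pendant '[{"twist":[0,0,0],"dp":[0,0,0],"grip":32},{"twist":[0,0,0],"dp":[0,0,0],"grip":38},{"twist":[0,0,0],"dp":[0,0,0],"grip":42},{"twist":[0,0,0],"dp":[0,0,0],"grip":42},{"twist":[0,0,0],"dp":[0,0,10],"grip":44}]'
python3 -m pendant '[{"twist":[0,0,0],"dp":[0,0,25],"grip":44},{"twist":[0,0,0],"dp":[0,0,35],"grip":70},{"twist":[0,0,0],"dp":[0,0,35],"grip":80},{"twist":[0,0,0],"dp":[0,30,30],"grip":80},{"twist":[0,0,0],"dp":[0,35,20],"grip":80}]'
```

```text
time: 5.33
tcp_pos: [0.5199, 0.073, 0.0345]
tool_rot: [-3.142, 0.001, 3.082]
contact_force: [1.1, 0.5, 0.6]
finger_gap: 0.314
gripper_force: 30.0
time: 5.75
tcp_pos: [0.5181, 0.0731, 0.0429]
tool_rot: [3.141, -0.004, 3.082]
contact_force: [-0.5, -0.3, -1.0]
finger_gap: 0.497
gripper_force: 0.0
time: 6.17
tcp_pos: [0.5212, 0.1366, 0.1932]
tool_rot: [3.142, 0.005, 3.078]
contact_force: [1.1, 0.4, -0.5]
finger_gap: 0.78
gripper_force: 0.0
```

```bash
python3 -m pendant '[{"twist":[0,0,-0.115],"dp":[-2,38,0],"grip":80},{"twist":[0,0,-0.115],"dp":[-2,38,0],"grip":70},{"twist":[0,0,-0.115],"dp":[-2,38,0],"grip":64},{"twist":[0,0,-0.115],"dp":[-2,38,0],"grip":64},{"twist":[0,0,-0.115],"dp":[-2,38,0],"grip":64}]'
python3 -m pendant '[{"twist":[0,0,-0.055],"dp":[-2,38,0],"grip":62},{"twist":[0,0,0],"dp":[-2,35,-20],"grip":62},{"twist":[0,0,0],"dp":[0,3,-35],"grip":62},{"twist":[0,0,0],"dp":[0,0,-35],"grip":62},{"twist":[0,0,0],"dp":[0,0,-20],"grip":62}]'
python3 -m pendant '[{"twist":[0,0,0],"dp":[0,0,0],"grip":60},{"twist":[0,0,0],"dp":[0,0,0],"grip":60}]'
python3 -c "
from h import *
grab('wrist','w3.png')"
```

```text
time: 6.58
tcp_pos: [0.5093, 0.3282, 0.1897]
tool_rot: [3.141, 0.0, 2.505]
contact_force: [0.6, 0.2, 0.1]
finger_gap: 0.727
gripper_force: 0.0
time: 7.0
tcp_pos: [0.5034, 0.4024, 0.0754]
tool_rot: [-3.138, -0.002, 2.457]
contact_force: [-1.0, 0.4, 0.1]
finger_gap: 0.704
gripper_force: 0.0
time: 7.17
tcp_pos: [0.505, 0.402, 0.0782]
tool_rot: [-3.139, -0.001, 2.455]
contact_force: [-0.2, 0.9, 0.7]
finger_gap: 0.68
gripper_force: 0.0
```

View pics/w3.png

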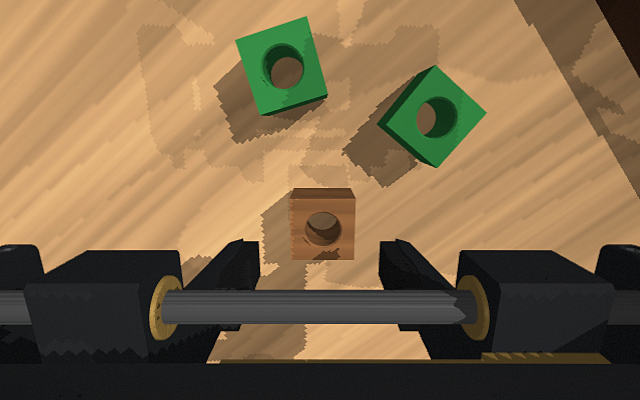

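The bored block at (323,228) is square between the fingers, and the green blocks are clear of them. I'll go down and grip.

```bash
python3 -m pendant '[{"twist":[0,0,0],"dp":[0,3,-20],"grip":60},{"twist":[0,0,0],"dp":[0,0,-16],"grip":60},{"twist":[0,0,0],"dp":[0,0,-12],"grip":60},{"twist":[0,0,0],"dp":[0,0,-6],"grip":60},{"twist":[0,0,0],"dp":[0,0,0],"grip":60}]'
python3 -m pendant '[{"twist":[0,0,0],"dp":[0,0,0],"grip":32},{"twist":[0,0,0],"dp":[0,0,0],"grip":32},{"twist":[0,0,0],"dp":[0,0,0],"grip":32},{"twist":[0,0,0],"dp":[0,0,0],"grip":32},{"twist":[0,0,0],"dp":[0,0,0],"grip":32}]'
python3 -m pendant '[{"twist":[0,0,0],"dp":[0,0,0],"grip":32},{"twist":[0,0,0],"dp":[0,0,0],"grip":32}]'
```

```text
time: 7.63
tcp_pos: [0.5058, 0.4051, 0.0247]
tool_rot: [-3.141, -0.0, 2.455]
contact_force: [-0.9, 0.6, -0.9]
finger_gap: 0.68
gripper_force: 0.0
time: 8.05
tcp_pos: [0.5065, 0.4057, 0.0259]
tool_rot: [3.14, 0.001, 2.455]
contact_force: [-0.6, -0.3, 5.1]
finger_gap: 0.451
gripper_force: 30.0
time: 8.22
tcp_pos: [0.5065, 0.4057, 0.0259]
tool_rot: [3.14, 0.001, 2.455]
contact_force: [-0.9, -1.0, 5.7]
finger_gap: 0.452
gripper_force: 30.0
```

```bash
python3 -m pendant '[{"twist":[0,0,0],"dp":[0,0,10],"grip":32},{"twist":[0,0,0],"dp":[0,0,25],"grip":32},{"twist":[0,0,0],"dp":[0,0,35],"grip":32},{"twist":[0,0,0],"dp":[0,0,35],"grip":32},{"twist":[0,0,0.1],"dp":[0,-25,20],"grip":32}]'
python3 -m pendant '[{"twist":[0,0,0.1],"dp":[1,-36,0],"grip":32},{"twist":[0,0,0.1],"dp":[1,-37,0],"grip":32},{"twist":[0,0,0.1],"dp":[1,-37,0],"grip":32},{"twist":[0,0,0.1],"dp":[1,-37,0],"grip":32},{"twist":[0,0,0.1],"dp":[1,-37,0],"grip":32}]'
python3 -m pendant '[{"twist":[0,0,0.02],"dp":[1,-37,0],"grip":32},{"twist":[0,0,0],"dp":[0,-37,0],"grip":32},{"twist":[0,0,0],"dp":[0,-37,0],"grip":32},{"twist":[0,0,0],"dp":[0,-35,0],"grip":32},{"twist":[0,0,0],"dp":[0,-30,0],"grip":32}]'
python3 -m pendant '[{"twist":[0,0,0],"dp":[0,-18,0],"grip":32},{"twist":[0,0,0],"dp":[0,0,0],"grip":32},{"twist":[0,0,0],"dp":[0,0,0],"grip":32}]'
python3 -c "
from h import *
import pickle
pickle.dump(grab('wrist','w4.png'),open('w4.pkl','wb'))"
```

```text
time: 8.63
tcp_pos: [0.5069, 0.3838, 0.1546]
tool_rot: [3.135, 0.002, 2.557]
contact_force: [0.1, 0.1, 0.5]
finger_gap: 0.448
gripper_force: 30.0
time: 9.05
tcp_pos: [0.5103, 0.1948, 0.1502]
tool_rot: [3.142, 0.0, 3.061]
contact_force: [0.8, 0.0, -1.3]
finger_gap: 0.452
gripper_force: 30.0
time: 9.47
tcp_pos: [0.5113, 0.0182, 0.1502]
tool_rot: [-3.141, 0.0, 3.075]
contact_force: [-0.1, -0.3, -0.7]
finger_gap: 0.453
gripper_force: 30.0
time: 9.72
tcp_pos: [0.5116, 0.0017, 0.15]
tool_rot: [3.141, 0.0, 3.073]
contact_force: [-0.0, -0.0, -0.1]
finger_gap: 0.447
gripper_force: 30.0
```

View pics/w4.png

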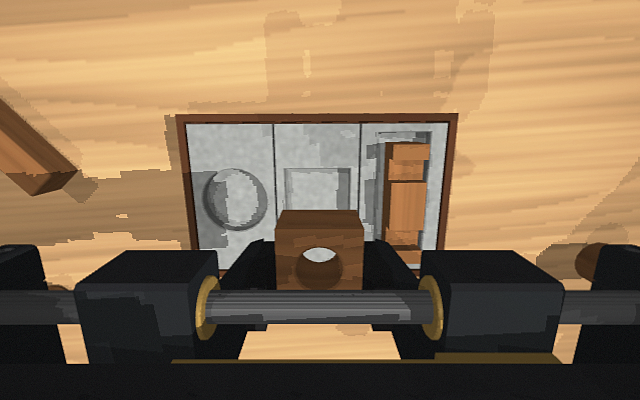

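The crossbar sits in the trough around (408,200). The square recess's near edge runs from (284,168) to (350,168), with the held block just over it. I'll check the centre.

```bash
python3 - <<'E'
from h import *
import pickle
f=pickle.load(open('w4.pkl','rb'))
w=ray(f,[(284,168),(350,168)],.022)[:,:2];d=w[1]-w[0];y=d/np.linalg.norm(d);print(w,w.mean(0)+.028*np.array([y[1],-y[0]]))
b=ray(f,[(387,142),(430,143)],.042)[:,:2];d=b[1]-b[0];y=d/np.linalg.norm(d);print(b,'bar c',b.mean(0)+.05*np.array([y[1],-y[0]]))
t=ray(f,[(180,116),(456,115)],.022)[:,:2];d=t[1]-t[0];y=d/np.linalg.norm(d);print(t,y,t.mean(0)+.073*np.array([y[1],-y[0]]))
E
```

```text
[[ 0.48270446 -0.02485977]
 [ 0.48654154  0.03074932]] [0.51255658 0.00101733]
[[0.46550866 0.05800882]
 [0.46853809 0.09079571]] bar c [0.5168113  0.06980198]
[[ 0.43496495 -0.104557  ]
 [ 0.44950043  0.11806962]] [0.06515211 0.99787534] [0.51507759 0.00200021]
```

```bash
python3 -m pendant '[{"twist":[0,0,0],"dp":[2,0,-25],"grip":32},{"twist":[0,0,0],"dp":[0,0,-30],"grip":32},{"twist":[0,0,0],"dp":[0,0,-25],"grip":32},{"twist":[0,0,0],"dp":[0,0,-18],"grip":32},{"twist":[0,0,0],"dp":[0,0,-9],"grip":32}]'
python3 -m pendant '[{"twist":[0,0,0],"dp":[0,0,-4],"grip":32},{"twist":[0,0,0],"dp":[0,0,-2],"grip":32},{"twist":[0,0,0],"dp":[0,0,0],"grip":32},{"twist":[0,0,0],"dp":[0,0,0],"grip":32}]'
```

```text
time: 10.18
tcp_pos: [0.5118, 0.0044, 0.0402]
tool_rot: [3.141, -0.004, 3.077]
contact_force: [-0.1, 1.2, 0.0]
finger_gap: 0.45
gripper_force: 30.0
time: 10.52
tcp_pos: [0.5147, 0.0024, 0.0378]
tool_rot: [-3.141, 0.002, 3.076]
contact_force: [-0.1, 0.1, -0.6]
finger_gap: 0.453
gripper_force: 30.0
```

```bash
python3 -m pendant '[{"twist":[0,0,0],"dp":[0,0,-2],"grip":32},{"twist":[0,0,0],"dp":[0,0,0],"grip":32},{"twist":[0,0,0],"dp":[0,0,0],"grip":32}]'
python3 -m pendant '[{"twist":[0,0,0],"dp":[0,0,0],"grip":42},{"twist":[0,0,0],"dp":[0,0,0],"grip":48},{"twist":[0,0,0],"dp":[0,0,0],"grip":50},{"twist":[0,0,0],"dp":[0,0,0],"grip":50},{"twist":[0,0,0],"dp":[0,0,10],"grip":50}]'
python3 -m pendant '[{"twist":[0,0,0],"dp":[0,0,25],"grip":50},{"twist":[0,0,0],"dp":[0,0,35],"grip":50},{"twist":[0,0,0],"dp":[5,0,35],"grip":50},{"twist":[0,0,0],"dp":[10,-30,30],"grip":50},{"twist":[0,0,0],"dp":[10,-35,20],"grip":50}]'
python3 -m pendant '[{"twist":[0,0,0],"dp":[10,-38,0],"grip":50},{"twist":[0,0,0],"dp":[10,-38,0],"grip":50},{"twist":[0,0,0],"dp":[5,-38,0],"grip":50},{"twist":[0,0,0],"dp":[0,-30,0],"grip":50},{"twist":[0,0,0],"dp":[0,-20,0],"grip":50}]'
python3 -m pendant '[{"twist":[0,0,0],"dp":[0,0,0],"grip":50},{"twist":[0,0,0],"dp":[0,0,0],"grip":50}]'
python3 -c "
from h import *
import pickle
f=grab('wrist','w5.png');pickle.dump(f,open('w5.pkl','wb'))
print(proj(f,[[.605,-.27,.042],[.605,-.27,0]]))"
```

```text
time: 10.77
tcp_pos: [0.515, 0.0021, 0.0358]
tool_rot: [-3.141, 0.003, 3.075]
contact_force: [1.0, 0.4, 4.8]
finger_gap: 0.446
gripper_force: 30.0
time: 11.18
tcp_pos: [0.5119, 0.0026, 0.0431]
tool_rot: [3.141, -0.004, 3.075]
contact_force: [0.2, -0.7, -0.9]
finger_gap: 0.562
gripper_force: 0.0
time: 11.6
tcp_pos: [0.5393, -0.0604, 0.1925]
tool_rot: [-3.141, 0.004, 3.079]
contact_force: [0.5, -0.7, -0.1]
finger_gap: 0.566
gripper_force: 0.0
time: 12.02
tcp_pos: [0.5631, -0.2286, 0.1891]
tool_rot: [-3.141, 0.0, 3.073]
contact_force: [1.1, -0.2, 0.0]
finger_gap: 0.569
gripper_force: 0.0
time: 12.18
tcp_pos: [0.5629, -0.2261, 0.1886]
tool_rot: [3.141, -0.0, 3.073]
contact_force: [-0.2, -0.2, 0.1]
finger_gap: 0.569
gripper_force: 0.0
[[275.32334926 239.97540997]
 [280.42727265 225.86006257]]
```

View pics/w5.png

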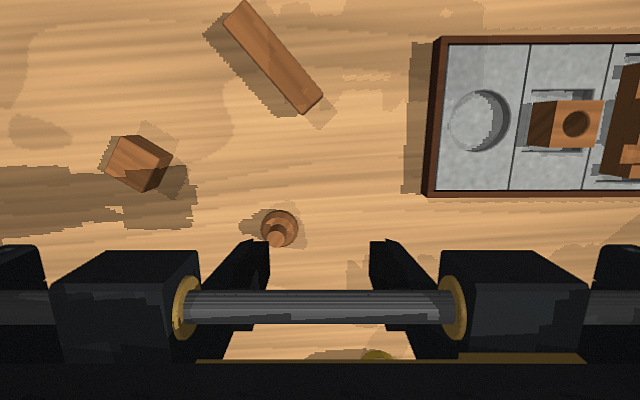

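The foot shows its spigot top at (276,239) and bun at (279,229). The bored block sits in the square recess at (577,124). A yellow bottle is at lower centre.

```bash
python3 - <<'E'
from h import *
import pickle
f=pickle.load(open('w5.pkl','rb'));F=pickle.load(open('f0.pkl','rb'))
print('foot',ray(f,[(276,239)],.042),ray(f,[(279,229)],.011),'bottle',ray(F['scene'],[(216,272)],0),ray(F['side'],[(444,253)],0))
print('round',ray(f,[(478,120)],.022))
E
```

```text
foot [[ 0.60405014 -0.2692478   0.042     ]] [[ 0.60473592 -0.270197    0.011     ]] bottle [[ 0.79672651 -0.17219871  0.        ]] [[ 0.79509942 -0.18031145  0.        ]]
round [[ 0.50705268 -0.0729833   0.022     ]]
```

```bash
python3 -m pendant '[{"twist":[0,0,0],"dp":[20,-21,-10],"grip":50},{"twist":[0,0,0],"dp":[21,-22,-10],"grip":50},{"twist":[0,0,0],"dp":[0,0,-35],"grip":50},{"twist":[0,0,0],"dp":[0,0,-30],"grip":50},{"twist":[0,0,0],"dp":[0,0,0],"grip":50}]'
python3 -m pendant '[{"twist":[0,0,0],"dp":[0,0,-25],"grip":50},{"twist":[0,0,0],"dp":[0,0,-22],"grip":50},{"twist":[0,0,0],"dp":[0,0,-15],"grip":50},{"twist":[0,0,0],"dp":[0,0,-9],"grip":50},{"twist":[0,0,0],"dp":[0,0,0],"grip":50}]'
python3 -m pendant '[{"twist":[0,0,0],"dp":[0,0,0],"grip":50}]'
```

```text
time: 12.65
tcp_pos: [0.6008, -0.2642, 0.0965]
tool_rot: [3.135, -0.01, 3.077]
contact_force: [-1.6, 0.8, -1.0]
finger_gap: 0.569
gripper_force: 0.0
time: 13.07
tcp_pos: [0.6035, -0.2669, 0.0311]
tool_rot: [3.14, -0.003, 3.076]
contact_force: [0.2, -0.3, -0.5]
finger_gap: 0.572
gripper_force: 0.0
time: 13.15
tcp_pos: [0.6047, -0.2681, 0.0332]
tool_rot: [-3.141, 0.0, 3.076]
contact_force: [-0.3, 0.1, 0.3]
finger_gap: 0.569
gripper_force: 0.0
```

```bash
python3 -m pendant '[{"twist":[0,0,0],"dp":[0,-1,0],"grip":10},{"twist":[0,0,0],"dp":[0,0,0],"grip":10},{"twist":[0,0,0],"dp":[0,0,0],"grip":10},{"twist":[0,0,0],"dp":[0,0,0],"grip":10},{"twist":[0,0,0],"dp":[0,0,0],"grip":10}]'
python3 -m pendant '[{"twist":[0,0,0],"dp":[0,0,0],"grip":10},{"twist":[0,0,0],"dp":[0,0,0],"grip":10}]'
```

```text
time: 13.57
tcp_pos: [0.6045, -0.2696, 0.0329]
tool_rot: [-3.141, 0.001, 3.075]
contact_force: [-0.3, -0.2, -0.3]
finger_gap: 0.216
gripper_force: 0.1
time: 13.73
tcp_pos: [0.6045, -0.2696, 0.0328]
tool_rot: [-3.141, 0.001, 3.075]
contact_force: [-0.5, -0.3, 3.6]
finger_gap: 0.189
gripper_force: 30.1
```

```bash
python3 -m pendant '[{"twist":[0,0,0],"dp":[0,0,10],"grip":10},{"twist":[0,0,0],"dp":[0,0,25],"grip":10},{"twist":[0,0,0],"dp":[0,0,35],"grip":10},{"twist":[0,0,0],"dp":[0,0,30],"grip":10},{"twist":[0,0,0],"dp":[-10,20,15],"grip":10}]'
python3 -m pendant '[{"twist":[0,0,0],"dp":[-17,33,0],"grip":10},{"twist":[0,0,0],"dp":[-17,35,0],"grip":10},{"twist":[0,0,0],"dp":[-17,35,0],"grip":10},{"twist":[0,0,0],"dp":[-17,35,0],"grip":10},{"twist":[0,0,0],"dp":[-13,25,0],"grip":10}]'
python3 -m pendant '[{"twist":[0,0,0],"dp":[-5,16,0],"grip":10},{"twist":[0,0,0],"dp":[0,0,0],"grip":10},{"twist":[0,0,0],"dp":[0,0,0],"grip":10}]'
python3 -c "
from h import *
grab('wrist','w6.png')"
```

```text
time: 14.15
tcp_pos: [0.597, -0.2533, 0.153]
tool_rot: [-3.136, 0.008, 3.073]
contact_force: [-0.1, -0.1, 1.4]
finger_gap: 0.19
gripper_force: 30.1
time: 14.57
tcp_pos: [0.5115, -0.0837, 0.1476]
tool_rot: [3.141, -0.001, 3.076]
contact_force: [0.0, 1.3, -0.2]
finger_gap: 0.189
gripper_force: 30.1
time: 14.82
tcp_pos: [0.5085, -0.0699, 0.1481]
tool_rot: [-3.141, 0.001, 3.077]
contact_force: [0.6, -1.2, 0.5]
finger_gap: 0.187
gripper_force: 30.1
```

View pics/w6.png

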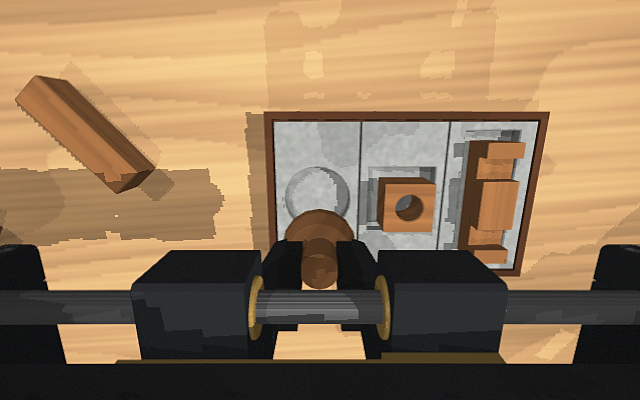

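The foot is held above the round recess (318,195). The block at (408,205) and the crossbar at (493,200) sit in their recesses. I'll lower it now.

```bash
python3 -m pendant '[{"twist":[0,0,0],"dp":[0,-1,-25],"grip":10},{"twist":[0,0,0],"dp":[0,0,-30],"grip":10},{"twist":[0,0,0],"dp":[0,0,-24],"grip":10},{"twist":[0,0,0],"dp":[0,0,-14],"grip":10},{"twist":[0,0,0],"dp":[0,0,-6],"grip":10}]'
python3 -m pendant '[{"twist":[0,0,0],"dp":[0,0,-3],"grip":10},{"twist":[0,0,0],"dp":[0,0,-2],"grip":10},{"twist":[0,0,0],"dp":[0,0,0],"grip":10},{"twist":[0,0,0],"dp":[0,0,0],"grip":10}]'
```

```text
time: 15.28
tcp_pos: [0.5073, -0.0723, 0.0459]
tool_rot: [3.141, -0.004, 3.074]
contact_force: [-1.2, 0.0, -0.2]
finger_gap: 0.183
gripper_force: 30.1
time: 15.62
tcp_pos: [0.5092, -0.0719, 0.0444]
tool_rot: [-3.141, 0.002, 3.075]
contact_force: [0.3, 0.4, -0.3]
finger_gap: 0.186
gripper_force: 30.1
```

```bash
python3 -m pendant '[{"twist":[0,0,0],"dp":[0,0,-1.5],"grip":10},{"twist":[0,0,0],"dp":[0,0,0],"grip":10},{"twist":[0,0,0],"dp":[0,0,0],"grip":10}]'
python3 -m pendant '[{"twist":[0,0,0],"dp":[0,0,0],"grip":20},{"twist":[0,0,0],"dp":[0,0,0],"grip":26},{"twist":[0,0,0],"dp":[0,0,0],"grip":30},{"twist":[0,0,0],"dp":[0,0,0],"grip":30},{"twist":[0,0,0],"dp":[0,0,10],"grip":30}]'
python3 -m pendant '[{"twist":[0,0,0],"dp":[0,0,25],"grip":30},{"twist":[0,0,0],"dp":[0,0,35],"grip":30},{"twist":[0,0,0],"dp":[0,0,35],"grip":30},{"twist":[0,0,0],"dp":[-10,15,35],"grip":30},{"twist":[0,0,0],"dp":[-10,30,20],"grip":30}]'
python3 -m pendant '[{"twist":[0,0,0],"dp":[-5,20,0],"grip":30},{"twist":[0,0,0],"dp":[-5,0,0],"grip":30},{"twist":[0,0,0],"dp":[0,0,0],"grip":30},{"twist":[0,0,0],"dp":[0,0,0],"grip":30}]'
python3 - <<'E'
from h import *
f=grab('wrist');s=grab('scene')
o=np.zeros((580,640,3),np.uint8);o[:300]=f['img'][:300];o[300:]=cv2.resize(s['img'][175:265,150:350],(622,280),interpolation=3)[:, :640] if 0 else np.pad(cv2.resize(s['img'][175:265,150:350],(622,280),interpolation=3),((0,0),(0,18),(0,0)))
cv2.imwrite('pics/fin.png',o[:,:,::-1])
E
```

```text
time: 15.87
tcp_pos: [0.5092, -0.0717, 0.0428]
tool_rot: [-3.141, 0.002, 3.076]
contact_force: [1.6, -1.0, 2.8]
finger_gap: 0.188
gripper_force: 30.1
time: 16.28
tcp_pos: [0.5066, -0.0707, 0.0504]
tool_rot: [3.14, -0.004, 3.075]
contact_force: [-0.4, 0.6, 0.3]
finger_gap: 0.344
gripper_force: 0.0
time: 16.7
tcp_pos: [0.49, -0.0284, 0.2067]
tool_rot: [-3.139, 0.006, 3.072]
contact_force: [1.4, 0.0, 0.2]
finger_gap: 0.34
gripper_force: 0.0
time: 17.03
tcp_pos: [0.478, -0.0067, 0.2018]
tool_rot: [-3.141, -0.0, 3.076]
contact_force: [-0.2, 1.1, 0.4]
finger_gap: 0.343
gripper_force: 0.0
```

View pics/fin.png

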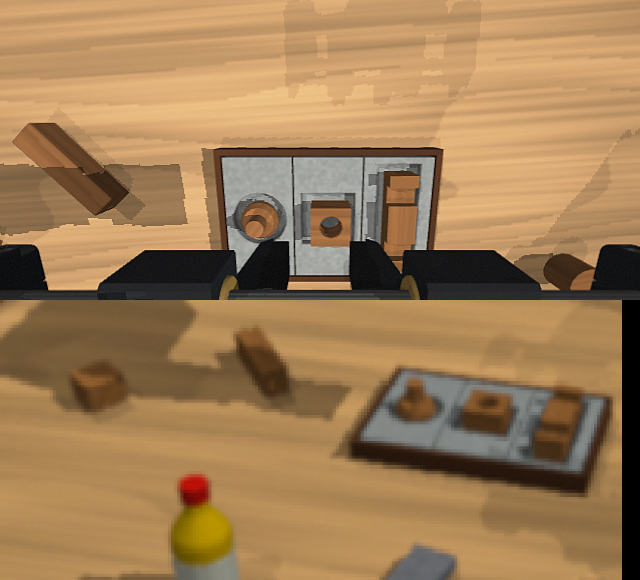

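All three parts sit upright in their recesses: foot (260,218), block (330,224) and crossbar (401,215). The blanks in view haven't moved, so I'm handing in.

```bash
python3 -c "
from bench import ctrl
print(ctrl.sign_off())"
```

```text
the job is handed in; nothing more can be done
None
```

I packed the crossbar, bored block and foot into their recesses, left the blanks untouched, and handed the job in at about 17 s; no verdict came back, but the last pictures showed all three parts upright in place.

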